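Change the batch in the book press

TASK

The pocket sketchbooks lying in the little bench press are dry: lift the platen by its front bar until it stays open, lay every book that is in the press flat and side by side in the shallow plywood tray, then lay all the freshly glued sketchbooks from the deep wooden basket in the same way on the press bed. Shut the platen down on them and only then turn the black clamp cap clockwise until its ratchet clicks and slips; stop there rather than grinding the ratchet round for another full turn. Leave the other things on the table where they are.

Things in the scene. Friction and masses are not known exactly. Their poses are not given: they have to be found in the camera images.
- press: Bench press for pocket books: grey base plate 195 x 330 mm (x by y), aluminium platen hinged along the far side (+x of the press), steel lifting bar along the front (-x), black clamp cap at the front in the middle. Stands fast. Origin: on the table under the centre of the bed; z up, y along the hinge.
- press_bed (a point): Centre of the bed's top face, 28 mm above the table; axes as the press. Three books fit side by side along y (at -95, 0, +95 mm), long sides along x. Clear bed: 152 mm either side in y to the side fences, 58 mm in +x to the back fence (fences 8 mm high); in front a brass boss 22 mm across, 23 mm high at x = -75, y = 0. A book's centre must be within 62 mm in x, 135 mm in y of this point.
- press_hinge (a point): A point on the platen's hinge axis, mid-width, 60 mm above the table and 78 mm behind the bed centre; axes as the press, the hinge axis is its y.
- press_platen (a joint): Angle of the platen, rad: 0 when flat on books (a little below 0 on an empty bed), grows as the front is lifted, 1.75 at the open stop. About 0.8 kg, damped hinge; stays open by its own weight beyond 1.65, falls shut if let go below that. Plate 296 mm wide, 12 mm thick, reaching from the hinge to 92 mm in front of the bed centre.
- platen_bar (a point): Middle of the lifting bar: round steel bar 12 mm thick, 220 mm long along y, its centre 36 mm in front of the platen's edge, on two studs 104 mm either side of the middle. When shut it is 206 mm from the hinge axis and level with it, 60 mm above the table. Turns with the platen. The clamp cap's axis is 53 mm behind it, so take the bar 60 to 75 mm to one side of its middle.
- clamp_screw (a joint): Turn of the clamp screw in rad, clockwise from above positive; 0 slack, 2.8 fully home against its stop. Turns freely (0.04 N m). It rides on the platen's front lip.
- clamp_cap (a joint): How far the clamp cap has slipped on the screw through its torque-limiting ratchet, rad, clockwise from above positive; 0 at the start. The cap carries the screw with it until the screw is home; then, at 0.25 N m, the ratchet slips and this grows. A slip of 0.35 rad counts as clicked.
- cap_grip (a point): On the clamp cap's axis, at the height to grip: a black ribbed disc 62 mm across, 14 mm thick, with an upright grip bar 58 mm long (this point's x), 16 mm thick (y), 34 mm tall (z). The point is 12 mm below the bar's top, 22 mm above the disc; with the platen shut it is 108 mm above the table. Turns with cap and platen.
- basket: Deep open wooden basket, 346 x 228 mm (x by y), 44 mm high, walls and floor 6 mm; holds the freshly glued books end to end in a row along its x, 108 mm apart, long sides along its x. Stands fast. Origin: centre of its underside.
- tray: Shallow open plywood tray, 300 x 150 mm (x by y), 16 mm high, walls and floor 6 mm; empty at first, for the dry books. Stands fast. Origin: centre of its underside. It may stand left or right of the press, the basket on the other side.
- new1_mid (a point): Centre (half-way up) of a freshly glued pocket sketchbook, in the basket at first: kraft-board cover with a dark elastic band, 100 mm long (its x), 60 mm wide (its y), 26 mm thick (z), about 110 g. Grip it across its width. It may be absent.
- new2_mid (a point): Centre (half-way up) of a freshly glued pocket sketchbook, in the basket at first: kraft-board cover with a dark elastic band, 100 mm long (its x), 60 mm wide (its y), 26 mm thick (z), about 110 g. Grip it across its width. It may be absent.
- new3_mid (a point): Centre (half-way up) of a freshly glued pocket sketchbook, in the basket at first: kraft-board cover with a dark elastic band, 100 mm long (its x), 60 mm wide (its y), 26 mm thick (z), about 110 g. Grip it across its width. It may be absent.
- dry1_mid (a point): Centre (half-way up) of a dry pocket sketchbook, in the shut press at first: kraft-board cover with a dark elastic band, 100 mm long (its x), 60 mm wide (its y), 26 mm thick (z), about 110 g. Grip it across its width. It may be absent.
- dry2_mid (a point): Centre (half-way up) of a dry pocket sketchbook, in the shut press at first: kraft-board cover with a dark elastic band, 100 mm long (its x), 60 mm wide (its y), 26 mm thick (z), about 110 g. Grip it across its width. It may be absent.
- glue_jar: Bystander, to be left alone: white glue jar, 54 mm across. Origin: centre of its underside.
- bone_folder: Bystander, to be left alone: flat bone folder, 135 mm long. Origin: centre of its underside.
- eraser: Bystander, to be left alone: white eraser block, 62 mm long. Origin: centre of its underside.
- glue_brush: Bystander, to be left alone: glue brush, 190 mm long. Origin: centre of its underside.
- pencil_tin: Bystander, to be left alone: steel pencil tin, 185 mm long. Origin: centre of its underside.
- pencil_pot: Bystander, to be left alone: white pot of pencils. Origin: centre of its underside.
- paperweight: Bystander, to be left alone: brass paperweight, 52 mm across. Origin: centre of its underside.
Not all that is in view belongs to the job. Leave any pink look-alike of the part that bears new2_mid alone.

How it is judged (in metres and radians):
On the way, in this order (a step that is already met when the one before it is completed fails the run):
1. the platen is lifted open (value of joint press_platen above 1.5 rad), for 0.2 s.
2. every dry book lies in the tray and every fresh book flat on the press bed (x of new1_mid in the frame of press_bed between -0.062 and 0.062 m and y of new1_mid in the frame of press_bed between -0.135 and 0.135 m and z of new1_mid in the frame of press_bed between 0.005 and 0.018 m and x of new2_mid in the frame of press_bed between -0.062 and 0.062 m and y of new2_mid in the frame of press_bed between -0.135 and 0.135 m and z of new2_mid in the frame of press_bed between 0.005 and 0.018 m and x of new3_mid in the frame of press_bed between -0.062 and 0.062 m and y of new3_mid in the frame of press_bed between -0.135 and 0.135 m and z of new3_mid in the frame of press_bed between 0.005 and 0.018 m and x of dry1_mid in the frame of tray between -0.125 and 0.125 m and y of dry1_mid in the frame of tray between -0.055 and 0.055 m and z of dry1_mid in the frame of tray between 0.01 and 0.024 m and x of dry2_mid in the frame of tray between -0.125 and 0.125 m and y of dry2_mid in the frame of tray between -0.055 and 0.055 m and z of dry2_mid in the frame of tray between 0.01 and 0.024 m), for 0.3 s.
3. the platen is shut down on the books (value of joint press_platen below 0.03 rad and x of new1_mid in the frame of press_bed between -0.062 and 0.062 m and y of new1_mid in the frame of press_bed between -0.135 and 0.135 m and z of new1_mid in the frame of press_bed between 0.005 and 0.018 m and x of new2_mid in the frame of press_bed between -0.062 and 0.062 m and y of new2_mid in the frame of press_bed between -0.135 and 0.135 m and z of new2_mid in the frame of press_bed between 0.005 and 0.018 m and x of new3_mid in the frame of press_bed between -0.062 and 0.062 m and y of new3_mid in the frame of press_bed between -0.135 and 0.135 m and z of new3_mid in the frame of press_bed between 0.005 and 0.018 m), for 0.3 s.
4. the clamp screw is home and the cap's ratchet has slipped, the platen shut (value of joint press_platen below 0.03 rad and value of joint clamp_screw above 2.65 rad and value of joint clamp_cap above 0.35 rad), for 0.2 s.
At the end, for the whole second after the job is handed in: Fresh books flat on the bed (centre within 62 mm in x, 135 mm in y, 5-18 mm above it), dry books flat in the tray (within 125, 55 mm; 10-24 mm above the table), all at rest; platen shut (under 0.03 rad), screw home (over 2.65 rad), ratchet slipped over 0.35 rad (all of step 2 and all of step 4 and linear speed of each of new1, new2, new3, dry1, dry2 below 0.02 m/s); the robot touches nothing.
It fails at once if a bystander on the table is shifted by more than 40 mm (distance of any of glue_jar, bone_folder, eraser, glue_brush, pencil_tin, pencil_pot, paperweight from where it was at the start of the episode above 0.04 m).
It fails at once if the ratchet is ground round by more than a full turn (value of joint clamp_cap above 6.28 rad).
Of new1, new2, new3 only 2 to 3 are there at a start; the rules pass over those that are not, and their reading is None.
Of dry1, dry2 only 1 to 2 are there at a start; the rules pass over those that are not, and their reading is None.
At some moment in a run one of new1, new2, new3 may be knocked a few centimetres aside while the robot is not near it.
Once in a run the grip may slacken for a moment while it holds something.
It also fails if it takes over 210 s, if anything falls off the work surface, if the arm or the gripper's body presses on something with over 40 N, if the wrist force passes 120 N, or if a joint passes its speed limit or range.

ROBOT

A 7-joint arm with a two-finger parallel gripper is mounted at the origin on the work surface. World frame = base frame: x ahead of the robot, y to its left, z up, the work surface at z = 0. Lengths are in mm, angles in rad, forces in N, time in s.
With the tool pointing down it reaches from about 425 to 975 mm from the base axis. Payload 16.7 kg.
Tool frame: the origin (TCP) lies at the very end of the fingers, on their centre line; the grasp point (between the pads) lies 19 mm behind it; z points along the fingers, y is the direction in which the jaws open and shut (so a half turn about z gives the same grasp; the last joint's range is limited). The gripper opens to 85 mm and grips with 20 to 120 N. Pads are 22 mm wide; open, the fingers measure 114 mm over their backs; the gripper's body (76 mm by 85 mm) begins 54 mm behind the grasp point. The pads swing forward as they close: fully open they stand 13 mm farther back than shut.
Start: joints at [-1.308, 0.426, 0.074, 1.606, -0.034, 1.111, -0.067], TCP at [270.176, 618.531, 231.302] pointing down, gripper open.
Joint ranges: [-2.85, 2.85], [-0.5, 2.14], [-1.23, 1.37], [0.21, 2.46], [-1.02, 4.16], [0.16, 2.05], [-2.73, 2.73]. Speed limits (rad/s): [1.89, 1.89, 2.39, 2.39, 3.01, 3.01, 3.01].

INTERFACE

Orientations are given as a rotation vector (axis times angle).
In Python, from plant import robot gives the robot as it stands.
- The arm moves only by the tool servo_tool, never from a script. Its argument "series" is text: rows parted by semicolons, each of 5 numbers parted by spaces: the closure, from 0 (fully open) to 1 (shut), then the shift along the tool's x, y, z in mm, then the turn about the tool's z in degrees. In form: fingers tx ty tz spin; .... A call has 1 to 8 rows; each row is the pose to reach, as a shift and turn from the pose commanded when the call began, along the tool's axes at that moment; what a row does not reach only later rows make up. A row lasts 1/10 s, in which the tool goes at most 50 mm and 8.59 degrees, less where a joint would pass 70% of its speed; a pose out of reach is approached as far as the arm can. A call with a gripper value outside its range is refused whole. The fingers move at their own pace and stop on an object; "grip_force" is the grip in N (left out, the last holds). Time passes only in rows, so rows that repeat a pose let the fingers close. It gives the time, the measured TCP pose, the force and the opening at its end, in the units of the state.
- robot.sense(): the state, without advancing time (a new reading comes with each control period).
- robot.get_image(name): name is "side" or "top"; returns a dict with "img" (420x560x3 uint8, red, green, blue), "fx", "fy", "cx", "cy" (pixels), "xyz" and "attitude" of the camera in the world. Camera axes: x right, y down, z forward; pixel columns grow to the right and rows downward; lengths in mm; the calibration is good to about 2 mm. A picture is of the moment at which its call begins. There is no depth.
- robot.close_job(): hands the job in, once; it reports no verdict.
The state is a dict: "time_s": time; "joints": joint angles; "joint_velocities": joint speeds; "tau": joint torques, N m; "eef_pos": TCP position; "tcp_rot": TCP orientation; "wrist_force": force on the tool from outside, world axes, zero at the start; "torque": the same for the moment, N m; "gripper_width": finger opening in mm.
Only numpy, scipy, OpenCV 4.12 (cv2) and the standard library are available. Lean on these libraries where they do the work, as an engineer would, in place of code of your own. Each camera call takes 0.05 s, during which the arm holds its last target. There are 200 camera calls.

## Working session

There is one attempt and no reset: what is moved stays moved. The work goes in short steps, Python scripts to look and compute and a tool call to move; the robot and the scene stay as the last step left them, time stands still between calls to the robot, and variables do not carry over. Pictures are saved under pics/ and viewed, about 12 in all and at most 16, crops included, and the job is handed in when it is done.

Besides the shell and the picture viewer there is one more tool, called after "Call:" as a command line: name --argument value ..., lists and objects as JSON in quotes. servo_tool: Moves the arm, as the interface text tells. Its arguments: {"type":"object","properties":{"series":{"type":"string"},"grip_force":{"type":"number"}},"required":["series"]}

```bash
mkdir -p pics; cat > h.py <<'E'
import numpy as np, cv2
from scipy.spatial.transform import Rotation as R
from plant import robot
def snap(name,fn=None):
    d=robot.get_image(name)
    if fn: cv2.imwrite('pics/'+fn,d['img'][:,:,::-1])
    return d
def att(d):
    a=np.array(d['attitude'],float)
    return a if a.shape==(3,3) else R.from_rotvec(a).as_matrix()
def ray(d,u,v,z):
    A=att(d);c=np.array(d['xyz'],float)
    r=A@np.array([(u-d['cx'])/d['fx'],(v-d['cy'])/d['fy'],1])
    return (c+r*(z-c[2])/r[2]).round(1)
def proj(d,p):
    q=att(d).T@(np.array(p,float)-np.array(d['xyz'],float))
    return (q[:2]/q[2]*[d['fx'],d['fy']]+[d['cx'],d['cy']]).round(1)
def crop(img,x0,y0,x1,y1,fn,s=3):
    cv2.imwrite('pics/'+fn,cv2.resize(img[y0:y1,x0:x1,::-1],None,fx=s,fy=s,interpolation=cv2.INTER_CUBIC))
def mv(*targets):
    "shift in tool axes from the present pose to world TCP targets"
    s=robot.sense();Rm=R.from_rotvec(s['tcp_rot']).as_matrix();p=np.array(s['eef_pos'])
    for t in targets: print(t,(Rm.T@(np.array(t)-p)).round(1))
E
python3 - <<'E'
from h import *
for n in('top','side'):
    d=snap(n,n+'1.png'); print({k:v for k,v in d.items() if k!='img'})
s=robot.sense();print(s);print(R.from_rotvec(s['tcp_rot']).as_matrix().round(3))
E
```

```text
{'fx': 514.9618170632268, 'fy': 514.9618170632268, 'cx': 281.51812965566006, 'cy': 209.24119030559194, 'xyz': array([ 393.96091672,   -7.75482199, 1254.9975228 ]), 'attitude': array([-2.13606122,  2.18750687, -0.12364789])}
{'fx': 443.81573090775765, 'fy': 443.81573090775765, 'cx': 281.72301720653667, 'cy': 208.69593171160543, 'xyz': array([ 313.16928461, -881.6815903 , 1045.16661699]), 'attitude': array([-2.37808511,  0.28308678, -0.11871359])}
{'time_s': 0.1, 'joints': array([-1.30848015,  0.42667657,  0.07384973,  1.60655587, -0.0340889 ,
        1.11081169, -0.06709313]), 'joint_velocities': array([ 0.00039354, -0.00050721,  0.00052548,  0.00117322,  0.00077897,
        0.00033012, -0.00128027]), 'tau': array([ 8.76002479e-03, -9.51544118e+01,  3.77203703e+00, -4.64400566e+01,
        1.97198399e-02,  6.42820509e-03,  2.48800507e-05]), 'eef_pos': array([270.05906941, 618.20693383, 230.67011436]), 'tcp_rot': array([-6.42313253e-01, -3.07507388e+00,  1.85757278e-03]), 'wrist_force': array([-0.14927532,  0.41249515, -0.17579857]), 'torque': array([-0.0097658 ,  0.02766148, -0.03712483]), 'gripper_width': 85.35225090913407}
[[-0.916  0.4   -0.   ]
 [ 0.4    0.916 -0.001]
 [-0.    -0.001 -1.   ]]
```

View pics/top1.png

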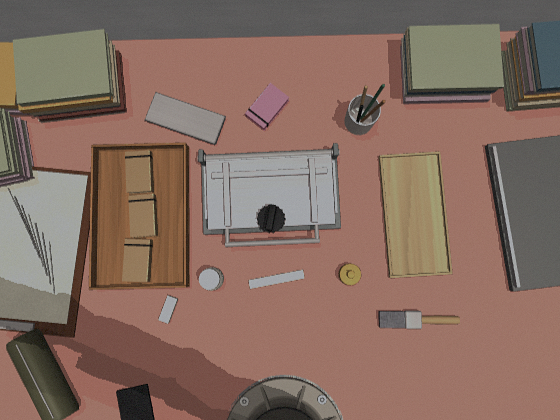

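View pics/side1.png

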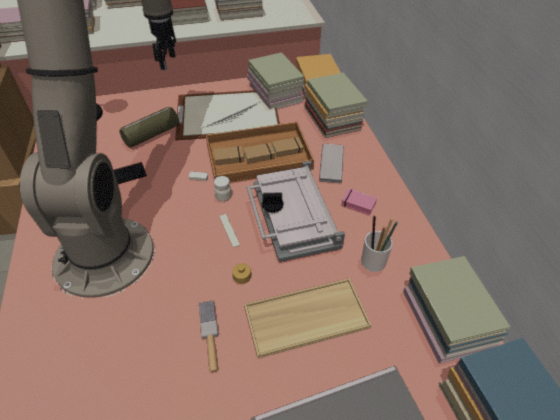

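The top view has the basket on the left with books at about (138,173), (141,217) and (137,262). The press is in the middle with its cap at (271,218) and bar at y≈242, and the tray is on the right at (415,214). The pink look-alike at (267,106) is to be left alone. Next I'll enlarge crops to measure.

```bash
python3 - <<'E'
from h import *
d=robot.get_image('top');im=d['img']
crop(im,190,140,350,255,'press.png',5)
j=np.hstack([im[135:295,85:195],im[135:295,375:455]])
crop(j,0,0,190,160,'bt.png',4) if False else cv2.imwrite('pics/bt.png',cv2.resize(j[:,:,::-1],None,fx=3.7,fy=3.7,interpolation=cv2.INTER_CUBIC))
E
```

```text
(no output)
```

View pics/press.png

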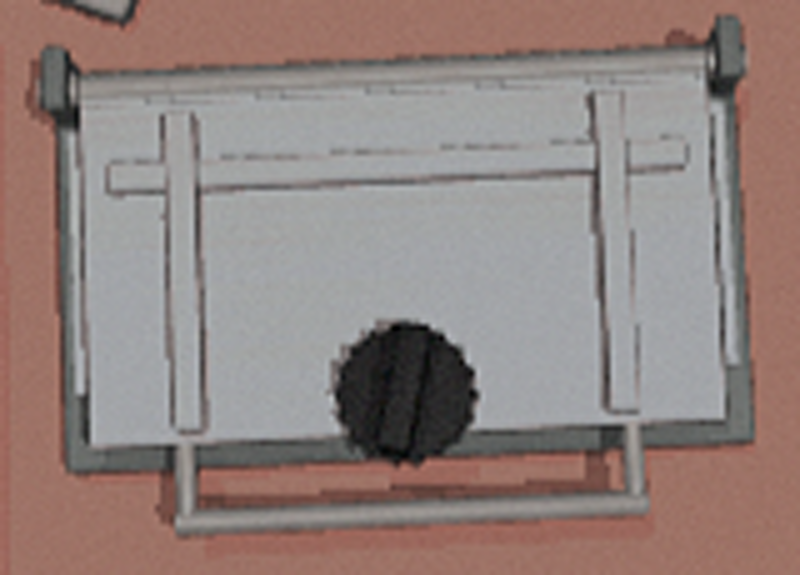

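View pics/bt.png

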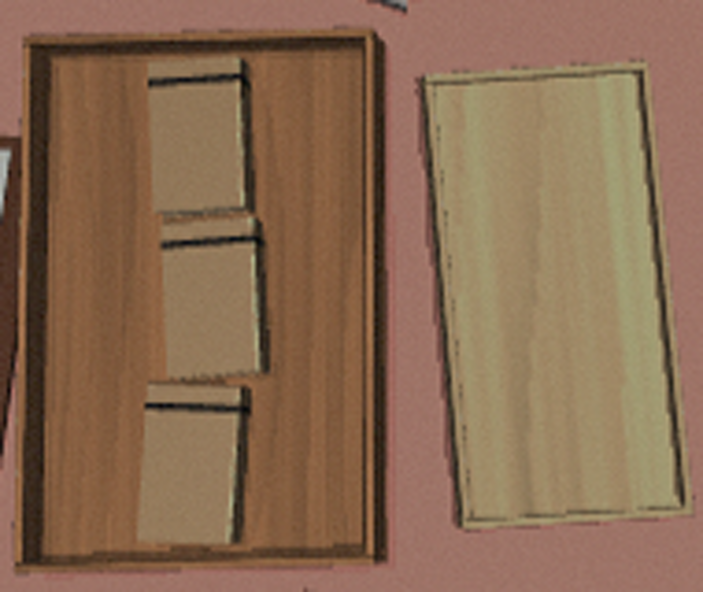

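```bash
cat >> h.py <<'E'
def rect(P):
    P=np.array(P);c=P.mean(0);ax=(P[0]+P[1]-P[2]-P[3])[:2]
    w=np.linalg.norm(P[0]-P[1]),np.linalg.norm(P[1]-P[2]),np.linalg.norm(P[2]-P[3]),np.linalg.norm(P[3]-P[0])
    return c.round(1),'yaw',np.degrees(np.arctan2(ax[1],ax[0])).round(1),np.round(w)
E
python3 - <<'E'
from h import *
d=robot.get_image('top')
pr=lambda u,v,z:ray(d,190+u/5-.4,140+v/5-.4,z)
bt=lambda u,v,z:ray(d,(85 if u<407 else 375-110)+u/3.7-.36,135+v/3.7-.36,z)
B=[pr(178,526,60),pr(648,500,60)];print('bar',B,np.mean(B,0),np.linalg.norm(B[0]-B[1]))
print('cap',pr(405,390,120),pr(405,393,86)); print('hinge',pr(72,87,62),pr(708,62,62))
print('base front',pr(68,470,20),pr(752,440,20))
for n,C,z in [('A',[(148,60),(240,58),(243,208),(157,213)],32),('B',[(161,220),(256,214),(262,372),(168,380)],32),('C',[(147,384),(243,388),(233,543),(138,543)],32),('tray',[(422,76),(647,63),(691,515),(460,527)],16),('basket',[(25,40),(383,32),(386,562),(15,570)],44)]:
    print(n,rect([bt(u,v,z) for u,v in C]))
print(ray(d,285,418,100))
E
```

```text
bar [array([452. , 123.8,  60. ]), array([458.9, -94.4,  60. ])] [455.45  14.7   60.  ] 218.3090698986187
cap [506.9  16.  120. ] [508.9  16.8  86. ]
hinge [660.1 171.3  62. ] [ 664.9 -129.2   62. ]
base front [482.1 180.8  20. ] [ 488.7 -148.2   20. ]
A (array([636.3, 335.6,  32. ]), 'yaw', np.float64(2.7), array([ 60.,  99.,  56., 102.]))
B (array([530. , 325.2,  32. ]), 'yaw', np.float64(2.8), array([ 62., 103.,  61., 104.]))
C (array([422.3, 338.1,  32. ]), 'yaw', np.float64(-3.0), array([ 62.,  99.,  60., 101.]))
tray (array([ 518.6, -330.1,   16. ]), 'yaw', np.float64(2.1), array([149., 298., 149., 297.]))
basket (array([528.4, 328. ,  44. ]), 'yaw', np.float64(0.1), array([233., 341., 233., 341.]))
[ 73.9  -5.4 100. ]
```

```bash
cat >> h.py <<'E'
def plan(*legs):
    """legs: (x,y,z,jaw yaw deg), each leg is one call; prints tool shift, spin, rows needed"""
    s=robot.sense();M=R.from_rotvec(s['tcp_rot']).as_matrix();p=np.array(s['eef_pos'],float)
    print('at',p.round(1),'jaw',np.degrees(np.arctan2(M[1,1],M[0,1])).round(1),'w',round(s['gripper_width'],1),'F',s['wrist_force'].round(1),'q7',round(s['joints'][6],2),'t',round(s['time_s'],1))
    for x,y,z,a in legs:
        d=(M.T@(np.array([x,y,z])-p)).round()
        j=np.degrees(np.arctan2(M[1,1],M[0,1])); sp=-((a-j+180)%360-180); sp=round(sp,1)
        print((x,y,z,a),'->',d,sp,'rows',round(max(np.linalg.norm(d)/50,abs(sp)/8.59),1))
        p=p+M@d; M=M@R.from_euler('z',sp,degrees=True).as_matrix()
hinge=np.array([661.3,21.2]);py=np.radians(1.8)
def press(x,y):
    "press-bed xy -> world"
    return (hinge-78*np.array([np.cos(py),np.sin(py)])+np.array([x*np.cos(py)-y*np.sin(py),x*np.sin(py)+y*np.cos(py)])).round(1)
def bar(th,y): 
    q=press(78-206*np.cos(th),y); return q[0],q[1],round(60+206*np.sin(th),1)
E
python3 - <<'E'
from h import *
b=bar(0,68);print(b)
plan((360,350,231,1.8),(b[0],b[1],150,1.8),(b[0],b[1],41,1.8))
for t in np.arange(0,1.8,.175): print(round(t,2),np.round(np.array(bar(t,68))-b,0))
E
```

```text
(np.float64(453.3), np.float64(82.7), np.float64(60.0))
at [270.1 618.3 230.9] jaw 66.4 w 85.8 F [-0.1  0.  -0.5] q7 -0.07 t 0.2
(360, 350, 231, 1.8) -> [-190. -210.    0.] 64.6 rows 7.5
(np.float64(453.3), np.float64(82.7), 150, 1.8) -> [-270.   85.   81.] 0.0 rows 5.9
(np.float64(453.3), np.float64(82.7), 41, 1.8) -> [  0.  -0. 109.] 0.0 rows 2.2
0.0 [0. 0. 0.]
0.18 [ 3.  0. 36.]
0.35 [12.  0. 71.]
0.52 [ 28.   1. 103.]
0.7 [ 48.   2. 133.]
0.88 [ 74.   2. 158.]
1.05 [103.   3. 179.]
1.22 [136.   4. 194.]
1.4 [171.   5. 203.]
1.58 [207.   6. 206.]
1.75 [243.   8. 203.]
```

Call:
servo_tool --series "0.62 -190 -210 0 64.6; 0.62 -190 -210 0 64.6; 0.62 -190 -210 0 64.6; 0.62 -190 -210 0 64.6; 0.62 -190 -210 0 64.6; 0.62 -190 -210 0 64.6; 0.62 -190 -210 0 64.6; 0.62 -190 -210 0 64.6" --grip_force 30

```text
time_s: 1.0
eef_pos: [360.6, 349.0, 231.6]
tcp_rot: [-2.195, -2.247, -0.001]
wrist_force: [0.5, 0.5, 0.4]
gripper_width: 32.6
```

Call:
servo_tool --series "0.62 -270 85 81 0; 0.62 -270 85 81 0; 0.62 -270 85 81 0; 0.62 -270 85 81 0; 0.62 -270 85 81 0; 0.62 -270 85 81 0; 0.62 -270 85 81 0; 0.62 -270 85 81 0"

```text
time_s: 1.8
eef_pos: [453.7, 81.9, 150.1]
tcp_rot: [-2.189, -2.253, 0.001]
wrist_force: [-0.7, 0.4, -0.4]
gripper_width: 32.3
```

```bash
python3 - <<'E'
from h import *
b=bar(0,68)
plan((b[0],b[1],41,1.8))
d=snap('top'); s=snap('side')
im=np.hstack([d['img'][130:270,170:350],s['img'][130:270,180:360]])
cv2.imwrite('pics/p3.png',cv2.resize(im[:,:,::-1],None,fx=2.2,fy=2.2))
E
```

```text
at [453.7  81.9 150.1] jaw 1.7 w 32.3 F [-0.7  0.4 -0.4] q7 -0.14 t 1.8
(np.float64(453.3), np.float64(82.7), 41, 1.8) -> [  1.  -0. 109.] -0.1 rows 2.2
```

View pics/p3.png

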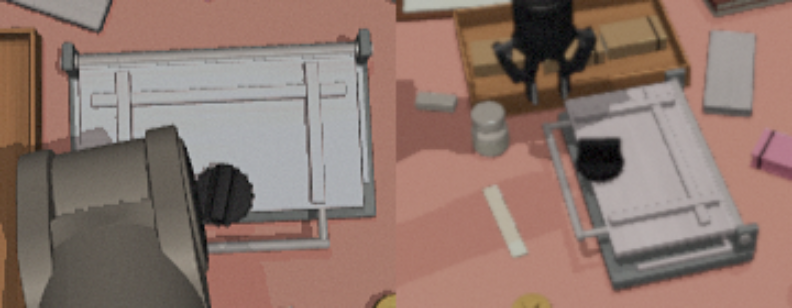

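The gripper is above the left part of the bar with the fingers straddling it. I'll descend and close.

Call:
servo_tool --series "0.62 0 0 60 0; 0.62 0 0 109 0; 0.62 0 0 109 0; 0.62 0 0 109 0; 1 0 0 109 0; 1 0 0 109 0; 1 0 0 109 0; 1 0 0 109 0" --grip_force 30

```text
time_s: 2.7
eef_pos: [454.3, 83.5, 43.3]
tcp_rot: [2.186, 2.256, 0.004]
wrist_force: [-4.6, 0.9, 10.5]
gripper_width: 10.9
```

Call:
servo_tool --series "1 0 1 -18 0; 1 0 3 -36 0; 1 0 7 -54 0; 1 0 12 -71 0; 1 0 19 -87 0; 1 0 28 -103 0; 1 0 37 -118 0; 1 0 48 -133 0"

```text
time_s: 3.5
eef_pos: [499.5, 84.5, 176.0]
tcp_rot: [-2.184, -2.254, 0.002]
wrist_force: [-10.3, 0.9, -1.6]
gripper_width: 10.8
```

Call:
servo_tool --series "1 0 12 -13 0; 1 0 25 -25 0; 1 0 40 -36 0; 1 0 55 -46 0; 1 0 71 -54 0; 1 0 88 -61 0; 1 0 105 -66 0; 1 0 122 -70 0"

```text
time_s: 4.3
eef_pos: [624.2, 87.5, 247.6]
tcp_rot: [2.186, 2.254, 0.004]
wrist_force: [-2.5, -3.3, -3.0]
gripper_width: 10.7
```

Call:
servo_tool --series "1 0 18 -2 0; 1 0 36 -3 0; 1 0 54 -2 0; 1 0 70 0 0; 1 0 72 0 0; 1 0 72 0 0; 1 0 72 0 0"

```text
time_s: 5.0
eef_pos: [695.7, 89.4, 246.4]
tcp_rot: [2.186, 2.253, 0.002]
wrist_force: [2.4, -5.9, 1.7]
gripper_width: 10.5
```

```bash
python3 - <<'E'
from h import *
print(bar(1.75,68));plan()
d=snap('top'); s=snap('side')
im=np.hstack([d['img'][100:260,170:350],s['img'][90:270,200:360][:160]])
cv2.imwrite('pics/p4.png',cv2.resize(im[:,:,::-1],None,fx=2.3,fy=2.3))
E
```

```text
(np.float64(695.9), np.float64(90.3), np.float64(262.7))
at [695.7  89.4 246.4] jaw 1.7 w 10.5 F [ 2.4 -5.9  1.7] q7 0.04 t 5.0
```

View pics/p4.png

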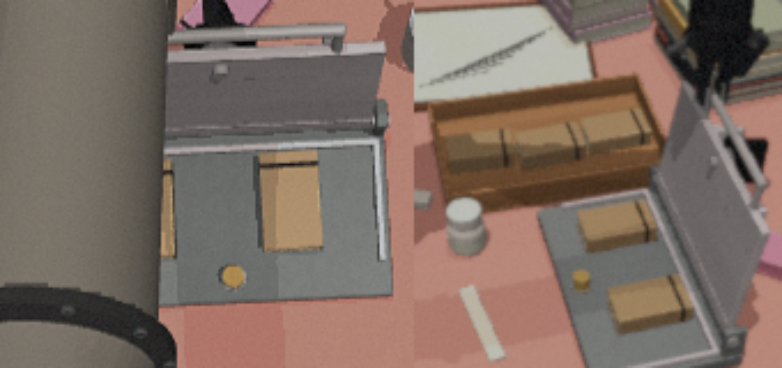

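The platen is open at the stop. Two dry books lie on the bed.

Call:
servo_tool --series "0.6 0 0 0 0; 0.6 0 0 0 0; 0.6 0 0 0 0; 0.6 0 0 -40 0; 0.6 0 0 -60 0; 0.5 0 -50 -60 0; 0.5 0 -100 -60 0; 0.5 0 -150 -60 0"

```text
time_s: 5.9
eef_pos: [543.8, 85.7, 303.9]
tcp_rot: [-2.186, -2.256, 0.001]
wrist_force: [-0.2, -0.6, 1.8]
gripper_width: 43.0
```

```bash
python3 - <<'E'
from h import *
plan((500,-200,200,-60),(520,-330,200,-88))
E
```

```text
at [543.8  85.7 303.9] jaw 1.8 w 43.0 F [-0.2 -0.6  1.8] q7 -0.13 t 5.9
(500, -200, 200, -60) -> [-284.  -53.  104.] 61.8 rows 7.2
(520, -330, 200, -88) -> [-48. 123.   0.] 28.0 rows 3.3
```

Call:
servo_tool --series "0 -284 -53 104 61.8; 0 -284 -53 104 61.8; 0 -284 -53 104 61.8; 0 -284 -53 104 61.8; 0 -284 -53 104 61.8; 0 -284 -53 104 61.8; 0 -284 -53 104 61.8; 0 -284 -53 104 61.8"

```text
time_s: 6.7
eef_pos: [500.7, -201.4, 200.0]
tcp_rot: [3.037, 0.802, -0.002]
wrist_force: [0.2, 0.5, 0.3]
gripper_width: 85.6
```

```bash
python3 - <<'E'
from h import *
plan()
d=snap('top')
crop(d['img'],85,85,345,290,'p5.png',3)
E
```

```text
at [ 500.7 -201.4  200. ] jaw -60.4 w 85.6 F [0.2 0.5 0.3] q7 -0.47 t 6.7
```

View pics/p5.png

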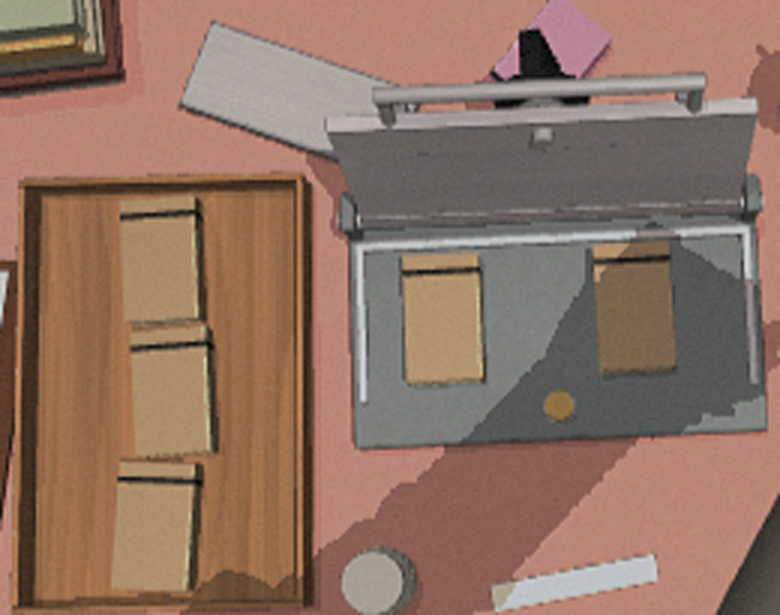

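The platen is staying open. The dry books are at about (443,318) and (634,308) in the crop and the boss is at (559,406). The basket books haven't moved.

```bash
python3 - <<'E'
from h import *
d=robot.get_image('top')
f=lambda u,v,z:ray(d,85+u/3-.33,85+v/3-.33,z)
L=rect([f(*c,54) for c in [(401,256),(480,254),(483,381),(407,382)]])
Q=rect([f(*c,54) for c in [(593,245),(668,243),(675,370),(600,374)]])
print('L',L);print('R',Q);print('boss',f(559,406,51),press(-75,0),press(0,95),press(0,0))
# tray slots, tray yaw ~3
x,y,_=Q[0];a=-90+Q[2]
t=np.array([518.6,-330.1]);ty=np.radians(2.5)
T=lambda p,q:(t+[p*np.cos(ty)-q*np.sin(ty),p*np.sin(ty)+q*np.cos(ty)]).round(1)
print('tray slots',T(-60,0),T(60,0),T(0,36),T(0,-36))
plan((x,y,120,a),(x,y,33,a))
E
```

```text
L (array([579.4, 106.4,  54. ]), 'yaw', np.float64(1.3), array([ 62., 101.,  59., 100.]))
R (array([583.9, -44. ,  54. ]), 'yaw', np.float64(1.5), array([ 59., 101.,  59., 103.]))
boss [508.1  16.6  51. ] [508.4  16.4] [580.4 113.7] [583.3  18.7]
tray slots [ 458.7 -332.7] [ 578.5 -327.5] [ 517.  -294.1] [ 520.2 -366.1]
at [ 502.  -198.8  200.5] jaw -59.8 w 85.4 F [-0.1  0.2  0.1] q7 -0.47 t 6.8
(np.float64(583.9), np.float64(-44.0), 120, np.float64(-88.5)) -> [149. -93.  80.] 28.7 rows 3.9
(np.float64(583.9), np.float64(-44.0), 33, np.float64(-88.5)) -> [-0.  1. 87.] 0.0 rows 1.7
```

Call:
servo_tool --series "0 149 -93 60 28.7; 0 149 -93 60 28.7; 0 149 -93 60 28.7; 0 149 -93 60 28.7; 0 149 -93 80 28.7; 0 149 -92 125 28.7; 0 149 -92 165 28.7; 0 149 -92 165 28.7"

```text
time_s: 7.6
eef_pos: [582.3, -43.0, 31.8]
tcp_rot: [-3.14, -0.046, 0.01]
wrist_force: [-0.6, 0.7, 0.8]
gripper_width: 85.4
```

Call:
servo_tool --series "1 0 0 0 0; 1 0 0 0 0; 1 0 0 0 0; 1 0 0 0 0; 1 0 0 0 0; 1 0 0 -40 0; 1 0 0 -80 0; 1 0 0 -80 0" --grip_force 45

```text
time_s: 8.4
eef_pos: [587.5, -46.0, 121.5]
tcp_rot: [-3.14, -0.036, -0.013]
wrist_force: [0.4, 0.5, -1.0]
gripper_width: 59.1
```

```bash
python3 - <<'E'
from h import *
plan((583,-327,120,-87.9),(583,-327,16,-87.9),(583,-327,130,-87.9),(579.4,106.4,130,-88.7),(579.4,106.4,35,-88.7))
E
```

```text
at [587.5 -46.  121.5] jaw -88.7 w 59.1 F [ 0.4  0.5 -1. ] q7 -1.07 t 8.4
(583, -327, 120, -87.9) -> [-11. 281.   1.] -0.8 rows 5.6
(583, -327, 16, -87.9) -> [ -1.  -0. 104.] 0.0 rows 2.1
(583, -327, 130, -87.9) -> [   1.   -0. -114.] 0.0 rows 2.3
(579.4, 106.4, 130, -88.7) -> [  13. -433.    1.] 0.8 rows 8.7
(579.4, 106.4, 35, -88.7) -> [-1. -0. 95.] 0.0 rows 1.9
```

Call:
servo_tool --series "1 -11 281 0 -0.8; 1 -11 281 0 -0.8; 1 -11 281 0 -0.8; 1 -11 281 0 -0.8; 1 -11 281 0 -0.8; 1 -11 281 0 -0.8; 1 -11 281 0 -0.8; 1 -11 281 40 -0.8"

```text
time_s: 9.2
eef_pos: [582.6, -329.8, 80.5]
tcp_rot: [3.137, 0.056, 0.013]
wrist_force: [1.8, -0.4, -1.4]
gripper_width: 58.6
```

```bash
python3 - <<'E'
from h import *
plan((583,-327,16,-87.9))
E
```

```text
at [ 582.6 -329.8   80.5] jaw -88.0 w 58.6 F [ 1.8 -0.4 -1.4] q7 -0.6 t 9.2
(583, -327, 16, -87.9) -> [-0. -3. 65.] -0.1 rows 1.3
```

Call:
servo_tool --series "1 0 0 30 0; 1 0 0 50 0; 1 0 0 60 0; 1 0 0 60 0; 1 0 0 60 0"

```text
time_s: 9.7
eef_pos: [580.7, -326.9, 16.4]
tcp_rot: [3.14, 0.058, 0.002]
wrist_force: [-0.4, -0.4, 0.0]
gripper_width: 58.9
```

Call:
servo_tool --series "1 0 0 3 0; 1 0 0 3 0; 0.1 0 0 3 0; 0.1 0 0 3 0; 0.1 0 0 3 0; 0 0 0 -40 0; 0 0 0 -90 0; 0 0 0 -110 0"

```text
time_s: 10.5
eef_pos: [580.9, -328.1, 129.5]
tcp_rot: [3.139, 0.057, 0.005]
wrist_force: [0.6, 0.2, 0.5]
gripper_width: 85.2
```

Call:
servo_tool --series "0 0 -50 0 0; 0 0 -100 0 0; 0 6 -150 0 0; 0 6 -200 0 0; 0 6 -250 0 0; 0 6 -300 0 0; 0 6 -350 0 0; 0 6 -400 0 0"

```text
time_s: 11.3
eef_pos: [570.9, 74.9, 125.5]
tcp_rot: [-3.141, -0.058, -0.0]
wrist_force: [0.9, 0.1, -0.5]
gripper_width: 85.5
```

```bash
python3 - <<'E'
from h import *
plan((579.4,106.4,35,-88.7))
E
```

```text
at [570.9  74.9 125.5] jaw -87.9 w 85.5 F [ 0.9  0.1 -0.5] q7 -1.27 t 11.3
(579.4, 106.4, 35, -88.7) -> [ 10. -31.  90.] 0.8 rows 1.9
```

Call:
servo_tool --series "0 10 -31 0 0.8; 0 10 -31 0 0.8; 0 10 -31 0 0.8; 0 10 -31 45 0.8; 0 10 -31 90 0.8; 0 10 -31 90 0.8; 1 10 -31 90 0.8; 1 10 -31 90 0.8" --grip_force 45

```text
time_s: 12.1
eef_pos: [581.5, 103.4, 37.5]
tcp_rot: [-3.141, -0.034, -0.004]
wrist_force: [-5.9, -5.9, 39.9]
gripper_width: 59.2
```

Call:
servo_tool --series "1 0 0 0 0; 1 0 0 0 0; 1 0 0 0 0; 1 0 0 -40 0; 1 0 0 -80 0; 1 0 0 -80 0; 1 0 0 -80 0"

```text
time_s: 12.8
eef_pos: [581.0, 104.7, 117.4]
tcp_rot: [-3.139, -0.036, -0.004]
wrist_force: [0.1, -0.0, -1.2]
gripper_width: 58.8
```

```bash
python3 - <<'E'
from h import *
plan((515,-130,115,-87.9),(453,-333,115,-87.9))
E
```

```text
at [581.  104.7 117.4] jaw -88.7 w 58.8 F [ 0.1 -0.  -1.2] q7 -1.31 t 12.8
(515, -130, 115, -87.9) -> [-71. 233.   2.] -0.8 rows 4.9
(453, -333, 115, -87.9) -> [-70. 201.  -1.] 0.0 rows 4.3
```

Call:
servo_tool --series "1 -70 233 0 -0.8; 1 -70 233 0 -0.8; 1 -70 233 0 -0.8; 1 -70 233 0 -0.8; 1 -70 233 0 -0.8; 1 -70 233 0 -0.8"

```text
time_s: 13.4
eef_pos: [513.0, -136.2, 115.7]
tcp_rot: [3.14, 0.045, -0.0]
wrist_force: [2.0, 0.1, -1.6]
gripper_width: 58.7
```

Call:
servo_tool --series "1 -65 202 0 0; 1 -65 202 0 0; 1 -65 202 0 0; 1 -65 202 0 0; 1 -65 202 0 0; 1 -65 202 40 0; 1 -65 202 70 0; 1 -65 202 70 0"

```text
time_s: 14.2
eef_pos: [456.2, -333.0, 42.2]
tcp_rot: [-3.138, -0.058, 0.008]
wrist_force: [-0.3, -0.4, -1.2]
gripper_width: 59.0
```

```bash
python3 - <<'E'
from h import *
plan((453,-333,16,-87.9))
E
```

```text
at [ 456.2 -333.    42.2] jaw -87.9 w 59.0 F [-0.3 -0.4 -1.2] q7 -0.44 t 14.2
(453, -333, 16, -87.9) -> [-3. -0. 26.] -0.0 rows 0.5
```

Call:
servo_tool --series "1 0 0 15 0; 1 0 0 26 0; 1 0 0 29 0; 1 0 0 29 0; 0.1 0 0 29 0; 0.1 0 0 29 0; 0.1 0 0 29 0; 0 0 0 -20 0"

```text
time_s: 15.0
eef_pos: [456.0, -332.9, 62.2]
tcp_rot: [-3.138, -0.058, 0.01]
wrist_force: [1.0, 0.4, 1.8]
gripper_width: 85.4
```

Call:
servo_tool --series "0 0 0 -50 0; 0 0 0 -100 0; 0 50 0 -140 0; 0 50 -50 -140 0; 0 50 -100 -140 0; 0 50 -150 -140 0; 0 50 -200 -140 0; 0 50 -250 -140 0"

```text
time_s: 15.8
eef_pos: [498.4, -82.9, 205.5]
tcp_rot: [-3.14, -0.057, -0.001]
wrist_force: [1.0, -0.2, 0.1]
gripper_width: 85.5
```

```bash
python3 - <<'E'
from h import *
d=snap('top','p6f.png'); crop(d['img'],85,85,455,290,'p6.png',2.1)
plan((560,200,200,-88),(636.3,335.6,120,-87.3),(530,325.2,13,-87.2))
E
```

```text
at [498.8 -73.4 204.7] jaw -87.3 w 85.7 F [ 2.2  5.5 -0.1] q7 -1.17 t 15.8
(560, 200, 200, -88) -> [  74. -270.    5.] 0.7 rows 5.6
(636.3, 335.6, 120, -87.3) -> [  81. -133.   81.] -0.7 rows 3.5
(530, 325.2, 13, -87.2) -> [-107.    6.  107.] -0.1 rows 3.0
```

View pics/p6.png

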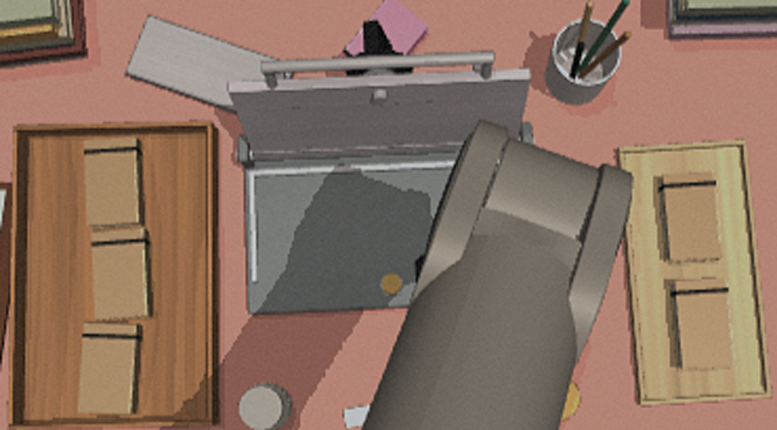

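Both dry books lie flat in the tray at (690,218) and (702,327). The three fresh books are where they were. I'll pick book A.

Call:
servo_tool --series "0 74 -270 5 0.7; 0 74 -270 5 0.7; 0 74 -270 5 0.7; 0 74 -270 5 0.7; 0 74 -270 5 0.7; 0 74 -270 5 0.7; 0 74 -270 5 0.7"

```text
time_s: 16.55
eef_pos: [563.0, 192.7, 199.7]
tcp_rot: [3.141, 0.048, -0.0]
wrist_force: [0.8, -0.4, 0.1]
gripper_width: 85.5
```

Call:
servo_tool --series "0 81 -133 81 -0.7; 0 81 -133 81 -0.7; 0 81 -133 81 -0.7; 0 81 -133 81 -0.7; 0 81 -133 81 -0.7; 0 81 -133 81 -0.7"

```text
time_s: 17.15
eef_pos: [640.7, 321.5, 119.1]
tcp_rot: [3.14, 0.057, -0.0]
wrist_force: [-0.0, -0.4, -0.2]
gripper_width: 85.2
```

```bash
python3 - <<'E'
from h import *
plan((636.3,335.6,15,-87.3))
d=snap('top'); crop(d['img'],85,85,345,290,'x.png',3)
E
```

```text
at [640.7 321.5 119.1] jaw -87.9 w 85.2 F [-0.  -0.4 -0.2] q7 -1.62 t 17.1
(636.3, 335.6, 15, -87.3) -> [ -4. -14. 104.] -0.6 rows 2.1
```

Call:
servo_tool --series "0 -4 -14 50 -0.6; 0 -4 -14 90 -0.6; 0 -4 -14 104 -0.6; 0 -4 -14 104 -0.6; 1 -4 -14 104 -0.6; 1 -4 -14 104 -0.6; 1 -4 -14 104 -0.6; 1 -4 -14 104 -0.6" --grip_force 45

```text
time_s: 18.0
eef_pos: [637.5, 336.4, 18.2]
tcp_rot: [-3.139, -0.073, -0.005]
wrist_force: [-2.2, -2.0, 9.9]
gripper_width: 58.5
```

Call:
servo_tool --series "1 0 0 0 0; 1 0 0 -40 0; 1 0 0 -80 0; 1 0 0 -115 0; 1 0 0 -115 0; 1 0 0 -115 0"

```text
time_s: 18.6
eef_pos: [636.7, 336.8, 132.4]
tcp_rot: [-3.139, -0.074, -0.004]
wrist_force: [-0.2, 0.6, -2.3]
gripper_width: 58.4
```

```bash
python3 - <<'E'
from h import *
a=press(-2,-95);b=press(-2,0);c=press(-2,95);print(a,b,c)
plan((c[0],150,130,-88.2),(a[0],a[1],130,-88.2),(a[0],a[1],39,-88.2))
E
```

```text
[584.3 -76.3] [581.3  18.7] [578.4 113.6]
at [636.7 336.8 132.4] jaw -87.3 w 58.4 F [-0.2  0.6 -2.3] q7 -1.63 t 18.6
(np.float64(578.4), 150, 130, -88.2) -> [-67. 184.   2.] 0.9 rows 3.9
(np.float64(584.3), np.float64(-76.3), 130, -88.2) -> [ -1. 226.  -1.] -0.0 rows 4.5
(np.float64(584.3), np.float64(-76.3), 39, -88.2) -> [-0.  0. 91.] -0.0 rows 1.8
```

Call:
servo_tool --series "1 -67 184 0 0.9; 1 -67 184 0 0.9; 1 -67 184 0 0.9; 1 -67 184 0 0.9; 1 -67 184 0 0.9; 1 -67 184 0 0.9"

```text
time_s: 19.2
eef_pos: [577.4, 148.6, 130.2]
tcp_rot: [-3.141, -0.046, 0.001]
wrist_force: [0.7, 1.4, -0.9]
gripper_width: 58.6
```

Call:
servo_tool --series "1 0 227 0 0; 1 0 227 0 0; 1 0 227 0 0; 1 0 227 0 0; 1 0 227 0 0; 1 0 227 40 0; 1 0 227 80 0; 1 0 227 80 0"

```text
time_s: 20.0
eef_pos: [582.7, -76.1, 46.0]
tcp_rot: [-3.141, -0.051, 0.011]
wrist_force: [-0.8, -0.1, 0.2]
gripper_width: 58.3
```

```bash
python3 - <<'E'
from h import *
a=press(-2,-95)
plan((a[0],a[1],38,-88.2))
E
```

```text
at [582.7 -76.1  46. ] jaw -88.1 w 58.3 F [-0.8 -0.1  0.2] q7 -0.95 t 20.0
(np.float64(584.3), np.float64(-76.3), 38, -88.2) -> [2. 0. 8.] 0.1 rows 0.2
```

Call:
servo_tool --series "1 0 0 8 0; 1 0 0 12 0; 1 0 0 12 0; 1 0 0 13 0; 0.12 0 0 13 0; 0.12 0 0 13 0; 0.12 0 0 13 0; 0 0 0 -30 0"

```text
time_s: 20.8
eef_pos: [582.7, -76.6, 77.5]
tcp_rot: [3.141, 0.051, -0.01]
wrist_force: [0.9, -0.1, 0.8]
gripper_width: 85.0
```

Call:
servo_tool --series "0 0 0 -50 0; 0 0 0 -100 0; 0 0 -50 -100 0; 0 0 -100 -100 0; 0 0 -150 -100 0; 0 0 -200 -100 0; 0 0 -250 -100 0; 0 0 -250 -100 0"

```text
time_s: 21.6
eef_pos: [576.2, 180.7, 179.8]
tcp_rot: [-3.139, -0.065, 0.001]
wrist_force: [-0.7, -0.8, 0.9]
gripper_width: 85.7
```

```bash
python3 - <<'E'
from h import *
plan((530,325.2,120,-87.2))
d=snap('top'); crop(d['img'],85,130,345,290,'p7.png',3)
E
```

```text
at [576.2 180.7 179.8] jaw -87.6 w 85.7 F [-0.7 -0.8  0.9] q7 -1.5 t 21.6
(530, 325.2, 120, -87.2) -> [ -40. -146.   60.] -0.4 rows 3.3
```

View pics/p7.png

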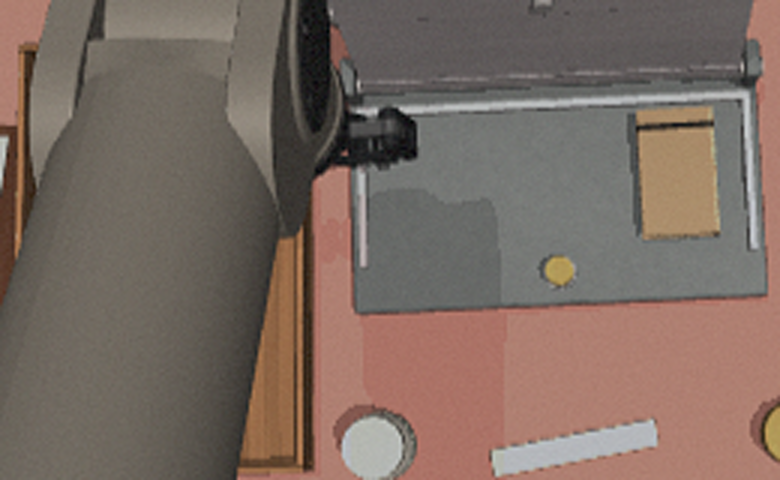

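Book A lies flat at the right of the bed. I'll check that B and C haven't been knocked before picking B.

```bash
python3 - <<'E'
from h import *
d=snap('side'); a=d['img'][110:190,190:330]; b=cv2.imread('pics/side1.png')[110:190,190:330,::-1]
cv2.imwrite('pics/p8.png',cv2.resize(np.vstack([a,b])[:,:,::-1],None,fx=3.5,fy=3.5))
E
```

View pics/p8.png

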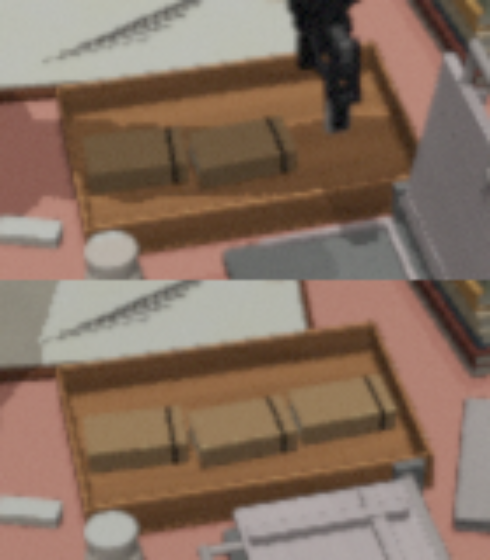

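B and C have not moved. Picking B.

Call:
servo_tool --series "0 -40 -146 60 -0.4; 0 -40 -146 60 -0.4; 0 -40 -146 60 -0.4; 0 -40 -146 60 -0.4; 0 -40 -146 60 -0.4; 0 -40 -146 110 -0.4; 0 -40 -146 140 -0.4; 0 -40 -146 140 -0.4"

```text
time_s: 22.5
eef_pos: [531.8, 313.8, 37.9]
tcp_rot: [3.138, 0.056, -0.005]
wrist_force: [-0.7, 0.1, -0.8]
gripper_width: 85.4
```

```bash
python3 - <<'E'
from h import *
plan((530,325.2,15,-87.2))
E
```

```text
at [531.8 313.8  37.9] jaw -88.0 w 85.4 F [-0.7  0.1 -0.8] q7 -1.6 t 22.5
(530, 325.2, 15, -87.2) -> [ -1. -12.  23.] -0.8 rows 0.5
```

Call:
servo_tool --series "0 -1 -12 0 -0.8; 0 -1 -12 10 -0.8; 0 -1 -12 25 -0.8; 0 -1 -12 25 -0.8; 1 -1 -12 25 -0.8; 1 -1 -12 25 -0.8; 1 -1 -12 25 -0.8; 1 -1 -12 25 -0.8" --grip_force 45

```text
time_s: 23.3
eef_pos: [531.4, 329.0, 15.9]
tcp_rot: [-3.14, -0.082, -0.001]
wrist_force: [-1.3, -1.7, 6.3]
gripper_width: 58.8
```

Call:
servo_tool --series "1 0 0 0 0; 1 0 0 -40 0; 1 0 0 -80 0; 1 0 0 -115 0; 1 0 0 -115 0; 1 0 0 -115 0"

```text
time_s: 23.9
eef_pos: [531.1, 329.6, 130.8]
tcp_rot: [-3.139, -0.083, -0.001]
wrist_force: [-1.3, -0.3, -1.8]
gripper_width: 58.6
```

```bash
python3 - <<'E'
from h import *
b=press(-2,0)
plan((570,170,130,-88.2),(b[0],b[1],130,-88.2))
E
```

```text
at [531.1 329.6 130.8] jaw -87.0 w 58.6 F [-1.3 -0.3 -1.8] q7 -1.69 t 23.9
(570, 170, 130, -88.2) -> [ 30. 161.   1.] 1.2 rows 3.3
(np.float64(581.3), np.float64(18.7), 130, -88.2) -> [  7. 152.  -1.] 0.0 rows 3.0
```

Call:
servo_tool --series "1 30 161 0 1.2; 1 30 161 0 1.2; 1 30 161 0 1.2; 1 30 161 0 1.2; 1 30 161 0 1.2; 1 30 161 0 1.2"

```text
time_s: 24.5
eef_pos: [569.0, 170.5, 129.4]
tcp_rot: [3.141, 0.049, -0.002]
wrist_force: [-0.1, 0.7, -1.1]
gripper_width: 58.7
```

Call:
servo_tool --series "1 7 152 0 0; 1 7 152 0 0; 1 7 152 0 0; 1 7 152 0 0; 1 7 152 0 0; 1 7 152 40 0; 1 7 152 70 0; 1 7 152 70 0"

```text
time_s: 25.3
eef_pos: [579.0, 21.1, 56.8]
tcp_rot: [3.141, 0.055, -0.009]
wrist_force: [-0.1, -1.0, 0.1]
gripper_width: 58.9
```

```bash
python3 - <<'E'
from h import *
b=press(-2,0)
plan((b[0],b[1],38,-88.2))
E
```

```text
at [579.   21.1  56.8] jaw -88.0 w 58.9 F [-0.1 -1.   0.1] q7 -1.13 t 25.3
(np.float64(581.3), np.float64(18.7), 38, -88.2) -> [ 2.  2. 19.] 0.2 rows 0.4
```

Call:
servo_tool --series "1 2 2 12 0; 1 2 2 20 0; 1 2 2 21 0; 1 2 2 22 0; 0.12 2 2 22 0; 0.12 2 2 22 0; 0.12 2 2 22 0; 0.12 0 2 -30 0"

```text
time_s: 26.1
eef_pos: [578.8, 16.5, 84.9]
tcp_rot: [3.139, 0.05, -0.011]
wrist_force: [0.1, 1.6, 1.9]
gripper_width: 75.1
```

Call:
servo_tool --series "0 0 0 -50 0; 0 0 0 -90 0; 0 -20 -50 -90 0; 0 -40 -100 -90 0; 0 -60 -150 -90 0; 0 -60 -150 -90 0; 0 -60 -150 -90 0"

```text
time_s: 26.8
eef_pos: [515.8, 166.8, 178.3]
tcp_rot: [-3.14, -0.056, 0.001]
wrist_force: [0.3, -0.7, 0.1]
gripper_width: 85.4
```

```bash
python3 - <<'E'
from h import *
d=snap('top');s=snap('side')
cv2.imwrite('pics/p9.png',np.vstack([cv2.resize(d['img'][130:290,85:345],None,fx=2,fy=2),cv2.resize(s['img'][110:250,170:430],None,fx=2,fy=2)])[:,:,::-1])
plan((460,250,170,-91),(422.3,338.1,170,-93))
E
```

```text
at [516.9 163.7 178.5] jaw -88.2 w 85.8 F [0.1 0.4 0.2] q7 -1.55 t 26.9
(460, 250, 170, -91) -> [-54. -88.   8.] 2.8 rows 2.1
(422.3, 338.1, 170, -93) -> [-39. -87.   0.] 2.0 rows 1.9
```

View pics/p9.png

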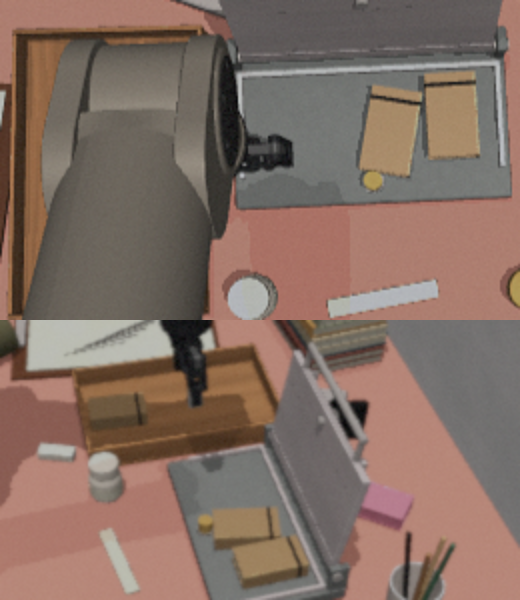

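Book B has been knocked and turned about 10° clockwise, and is now at (391,130) in the crop. A is still in place. I'll measure whether B lies flat and clear of the boss.

```bash
python3 - <<'E'
from h import *
d=robot.get_image('top')
f=lambda u,v,z:ray(d,85+u/2-.25,130+v/2-.25,z)
p0=press(0,0)
for n,C in [('B',[(372,85),(422,95),(412,177),(360,167)]),('A',[(424,73),(474,71),(480,156),(428,160)])]:
    P=[f(*c,54) for c in C];print(n,rect(P));
    for q in P: 
        r=q[:2]-p0;print((r@[np.cos(py),np.sin(py)]).round(1),(r@[-np.sin(py),np.cos(py)]).round(1))
q=f(373,180,51)[:2]-p0;print('boss',q)
crop(d['img'],85+130,130+20,85+250,130+110,'p10.png',6)
E
```

```text
B (array([566. ,  -7.1,  54. ]), 'yaw', np.float64(-8.9), array([60., 98., 62., 99.]))
37.9 -5.2
22.6 -63.5
-74.0 -46.2
-58.9 14.1
A (array([583.4, -78.2,  54. ]), 'yaw', np.float64(1.6), array([ 59., 102.,  61., 104.]))
48.8 -67.5
47.9 -126.8
-53.7 -127.3
-55.0 -66.1
boss [-74.7  -2.7]
```

View pics/p10.png

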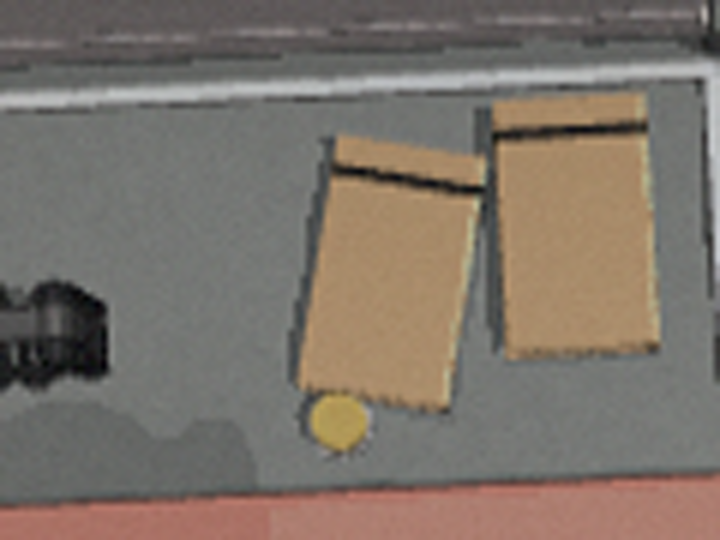

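B is flat: its size fits a top face at z=54, and its centre is about (-18,-25) in the press frame, well within limits. It touches the boss only from the side, so I'm leaving it. Picking C.

Call:
servo_tool --series "0 -93 -177 8 4.8; 0 -93 -177 8 4.8; 0 -93 -177 8 4.8; 0 -93 -177 8 4.8; 0 -93 -177 8 4.8; 0 -93 -177 8 4.8; 0 -93 -177 58 4.8; 0 -93 -177 58 4.8"

```text
time_s: 27.75
eef_pos: [417.6, 334.8, 116.9]
tcp_rot: [3.136, -0.087, -0.005]
wrist_force: [0.3, -0.5, 1.4]
gripper_width: 85.3
```

```bash
python3 - <<'E'
from h import *
plan((422.3,338.1,15,-93))
E
```

```text
at [417.6 334.8 116.9] jaw -93.2 w 85.3 F [ 0.3 -0.5  1.4] q7 -1.91 t 27.8
(422.3, 338.1, 15, -93) -> [  5.  -4. 102.] -0.2 rows 2.0
```

Call:
servo_tool --series "0 5 -4 50 -0.2; 0 5 -4 90 -0.2; 0 5 -4 104 -0.2; 0 5 -4 104 -0.2; 1 5 -4 104 -0.2; 1 5 -4 104 -0.2; 1 5 -4 104 -0.2; 1 5 -4 104 -0.2" --grip_force 45

```text
time_s: 28.55
eef_pos: [424.5, 342.6, 18.5]
tcp_rot: [-3.138, 0.077, -0.003]
wrist_force: [-1.3, -4.4, 13.6]
gripper_width: 58.8
```

Call:
servo_tool --series "1 0 0 0 0; 1 0 0 -40 0; 1 0 0 -80 0; 1 0 0 -115 0; 1 0 0 -115 0; 1 0 0 -115 0"

```text
time_s: 29.15
eef_pos: [423.4, 342.9, 132.8]
tcp_rot: [-3.138, 0.075, -0.001]
wrist_force: [-0.3, -0.1, -1.8]
gripper_width: 58.3
```

```bash
python3 - <<'E'
from h import *
b=press(-2,88)
plan((520,240,130,-88.2),(b[0],b[1],130,-88.2))
E
```

```text
at [423.4 342.9 132.8] jaw -92.7 w 58.3 F [-0.3 -0.1 -1.8] q7 -1.91 t 29.1
(520, 240, 130, -88.2) -> [101.  98.   3.] -4.5 rows 2.8
(np.float64(578.6), np.float64(106.6), 130, -88.2) -> [ 55. 135.  -1.] -0.0 rows 2.9
```

Call:
servo_tool --series "1 101 98 3 -4.5; 1 101 98 3 -4.5; 1 101 98 3 -4.5; 1 101 98 3 -4.5; 1 101 98 3 -4.5; 1 101 98 3 -4.5"

```text
time_s: 29.75
eef_pos: [518.6, 239.8, 127.7]
tcp_rot: [3.141, 0.048, -0.002]
wrist_force: [-0.8, 0.1, -0.9]
gripper_width: 58.6
```

Call:
servo_tool --series "1 55 135 0 0; 1 55 135 0 0; 1 55 135 0 0; 1 55 135 0 0; 1 55 135 0 0; 1 55 135 40 0; 1 55 135 70 0; 1 55 135 70 0"

```text
time_s: 30.55
eef_pos: [575.5, 108.0, 55.1]
tcp_rot: [3.14, 0.052, -0.009]
wrist_force: [0.7, -0.8, -0.7]
gripper_width: 58.5
```

```bash
python3 - <<'E'
from h import *
b=press(-2,88)
plan((b[0],b[1],38,-88.2))
E
```

```text
at [575.5 108.   55.1] jaw -88.1 w 58.5 F [ 0.7 -0.8 -0.7] q7 -1.28 t 30.6
(np.float64(578.6), np.float64(106.6), 38, -88.2) -> [ 3.  2. 17.] 0.1 rows 0.3
```

Call:
servo_tool --series "1 3 2 12 0; 1 3 2 17 0; 1 3 2 18 0; 1 3 2 19 0; 0.12 3 2 19 0; 0.12 3 2 19 0; 0.12 3 2 19 0; 0.12 0 2 -30 0"

```text
time_s: 31.35
eef_pos: [576.0, 103.7, 84.9]
tcp_rot: [3.138, 0.048, -0.01]
wrist_force: [1.4, 0.8, 1.3]
gripper_width: 75.0
```

Call:
servo_tool --series "0 0 0 -50 0; 0 0 0 -100 0; 0 -30 -40 -120 -8; 0 -60 -80 -140 -17; 0 -90 -120 -160 -25; 0 -90 -120 -180 -34; 0 -90 -120 -200 -42; 0 -90 -120 -200 -50"

```text
time_s: 32.15
eef_pos: [485.6, 222.2, 291.0]
tcp_rot: [-2.821, -1.379, -0.006]
wrist_force: [0.1, -0.7, 0.1]
gripper_width: 85.5
```

```bash
python3 - <<'E'
from h import *
d=snap('top');s=snap('side')
cv2.imwrite('pics/p11.png',np.vstack([cv2.resize(d['img'][130:260,185:455],None,fx=2.2,fy=2.2),cv2.resize(s['img'][140:280,170:440],None,fx=2.2,fy=2.2)])[:,:,::-1])
b=bar(1.75,68);plan((480,170,330,-40),(480,170,330,1.8),(b[0]-60,b[1],310,1.8),(b[0],b[1],244,1.8))
E
```

```text
at [485.1 221.3 288.9] jaw -38.1 w 85.6 F [ 0.3 -0.3 -0.7] q7 -1.05 t 32.2
(480, 170, 330, -40) -> [-43.  28. -41.] 1.9 rows 1.3
(480, 170, 330, 1.8) -> [-0. -0. -0.] -41.8 rows 4.9
(np.float64(635.9), np.float64(90.3), 310, 1.8) -> [-85. 153.  20.] -0.0 rows 3.5
(np.float64(695.9), np.float64(90.3), 244, 1.8) -> [-2. 60. 66.] -0.0 rows 1.8
```

View pics/p11.png

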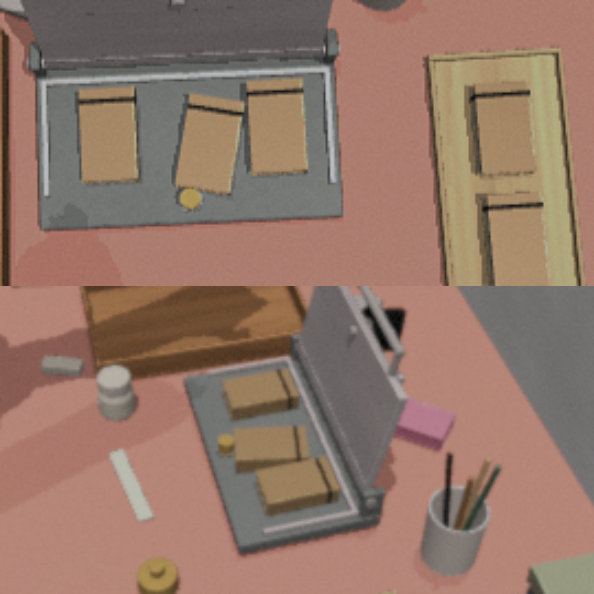

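All three fresh books lie flat on the bed and both dry ones are in the tray. Now I'll take the bar again to shut the platen.

Call:
servo_tool --series "0.62 -43 28 -41 -8; 0.62 -43 28 -41 -16; 0.62 -43 28 -41 -24; 0.62 -43 28 -41 -32; 0.62 -43 28 -41 -39.9; 0.62 -43 28 -41 -39.9; 0.62 -43 28 -41 -39.9"

```text
time_s: 32.95
eef_pos: [480.2, 169.8, 328.9]
tcp_rot: [-2.198, -2.244, 0.001]
wrist_force: [-0.4, -0.2, -0.3]
gripper_width: 32.5
```

```bash
python3 - <<'E'
from h import *
b=(695.7,89.5);plan((*b,320,1.8),(*b,246,1.8))
E
```

```text
at [480.2 169.8 328.9] jaw 1.2 w 32.5 F [-0.4 -0.2 -0.3] q7 -0.37 t 33.0
(695.7, 89.5, 320, 1.8) -> [-85. 214.   9.] -0.6 rows 4.6
(695.7, 89.5, 246, 1.8) -> [ 0. -0. 74.] -0.0 rows 1.5
```

Call:
servo_tool --series "0.62 -85 214 9 -0.6; 0.62 -85 214 9 -0.6; 0.62 -85 214 9 -0.6; 0.62 -85 214 9 -0.6; 0.62 -85 214 9 -0.6; 0.62 -85 214 9 -0.6; 0.62 -85 214 9 -0.6; 0.62 -85 214 9 -0.6"

```text
time_s: 33.75
eef_pos: [696.0, 91.5, 320.2]
tcp_rot: [-2.181, -2.261, 0.0]
wrist_force: [-0.2, -0.1, 1.1]
gripper_width: 32.5
```

```bash
python3 - <<'E'
from h import *
b=(695.7,89.5);plan((*b,246,1.8))
E
```

```text
at [696.   91.5 320.2] jaw 2.1 w 32.5 F [-0.2 -0.1  1.1] q7 0.14 t 33.8
(695.7, 89.5, 246, 1.8) -> [-2. -0. 74.] 0.3 rows 1.5
```

Call:
servo_tool --series "0.62 -2 0 40 0.3; 0.62 -2 0 74 0.3; 0.62 -2 0 74 0.3; 1 -2 0 74 0.3; 1 -2 0 74 0.3; 1 -2 0 74 0.3; 1 -2 0 74 0.3; 1 -2 0 74 0.3" --grip_force 30

```text
time_s: 34.55
eef_pos: [697.0, 89.6, 248.4]
tcp_rot: [2.184, 2.258, 0.003]
wrist_force: [-5.9, 2.4, 6.7]
gripper_width: 10.8
```

Call:
servo_tool --series "1 0 -18 -2 0; 1 0 -36 -3 0; 1 0 -54 -2 0; 1 0 -72 0 0; 1 0 -90 4 0; 1 0 -107 9 0; 1 0 -123 16 0; 1 0 -139 24 0"

```text
time_s: 35.35
eef_pos: [558.3, 85.7, 223.9]
tcp_rot: [2.184, 2.258, 0.006]
wrist_force: [-1.6, 7.1, 5.4]
gripper_width: 11.2
```

Call:
servo_tool --series "1 0 -15 10 0; 1 0 -30 21 0; 1 0 -43 33 0; 1 0 -55 46 0; 1 0 -66 60 0; 1 0 -76 75 0; 1 0 -84 91 0; 1 0 -91 108 0"

```text
time_s: 36.15
eef_pos: [466.8, 82.4, 114.8]
tcp_rot: [-2.183, -2.257, -0.004]
wrist_force: [0.7, 6.6, -2.0]
gripper_width: 10.8
```

Call:
servo_tool --series "1 0 -5 17 0; 1 0 -9 35 0; 1 0 -11 46 0; 1 0 -12 56 0; 1 0 -12 65 0; 1 0 -13 71 0; 1 0 -13 72 0; 1 0 -13 72 0"

```text
time_s: 36.95
eef_pos: [454.4, 81.8, 43.0]
tcp_rot: [-2.184, -2.258, -0.002]
wrist_force: [-2.9, 4.7, -5.5]
gripper_width: 10.6
```

```bash
python3 - <<'E'
from h import *
plan()
E
```

```text
at [454.4  81.8  43. ] jaw 1.9 w 10.6 F [-2.9  4.7 -5.5] q7 0.24 t 37.0
```

Call:
servo_tool --series "0.62 0 0 0 0; 0.62 0 0 0 0; 0.62 0 0 0 0; 0.62 0 0 -40 0; 0.62 0 0 -90 0; 0.62 20 0 -140 0; 0.62 40 0 -140 0; 0.62 40 0 -140 0"

```text
time_s: 37.75
eef_pos: [453.3, 124.2, 183.9]
tcp_rot: [-2.18, -2.262, -0.006]
wrist_force: [-0.6, -0.5, 1.0]
gripper_width: 32.6
```

```bash
python3 - <<'E'
from h import *
plan()
d=snap('top');s=snap('side')
cv2.imwrite('pics/p12.png',np.vstack([cv2.resize(d['img'][140:255,220:350],None,fx=4,fy=4,interpolation=cv2.INTER_CUBIC)[:300],cv2.resize(s['img'][150:265,240:370],None,fx=4,fy=4)[:300]])[:,:,::-1]) if 0 else cv2.imwrite('pics/p12.png',np.hstack([cv2.resize(d['img'][140:255,235:350],None,fx=3.4,fy=3.4,interpolation=cv2.INTER_CUBIC),cv2.resize(s['img'][150:265,240:355],None,fx=3.4,fy=3.4)])[:,:,::-1])
E
```

```text
at [453.3 124.2 183.9] jaw 2.1 w 32.6 F [-0.6 -0.5  1. ] q7 -0.12 t 37.8
```

View pics/p12.png

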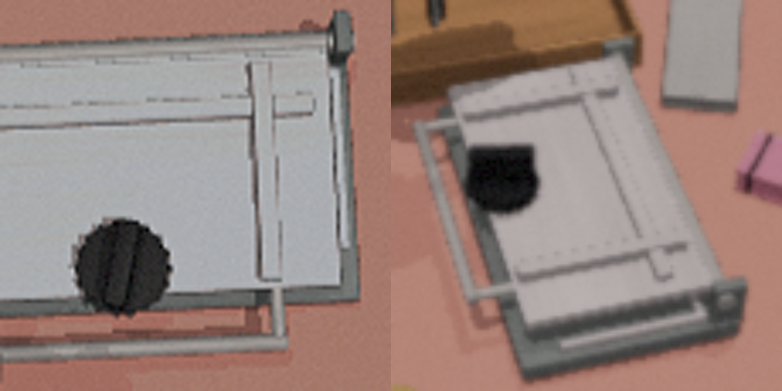

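```bash
python3 - <<'E'
from h import *
d=robot.get_image('top')
f=lambda u,v,z:ray(d,235+u/3.4-.35,140+v/3.4-.35,z)
a,b=f(131,222,120),f(115,308,120);v=a-b;yaw=np.degrees(np.arctan2(v[1],v[0]));print(a,b,np.linalg.norm(v),yaw,(a+b)/2)
im=d['img'][195:236,250:292].astype(int).sum(2);print(im.min(),im[12:30,12:30])
plan((508.5,16.4,170,yaw+90),(508.5,16.4,170,yaw-90))
E
```

```text
[535.    9.7 120. ] [479.   21.3 120. ] 57.188810094283305 -11.702901480221366 [507.   15.5 120. ]
0 [[349 204  87 104  91  61  83  53 113 114 103 129 125 103  44  88  55 497]
 [168  57 105 109  83  89  49  80  99 121 127 114 119  78  83 108  97 248]
 [127 120 108 119  71  78  80  81 104 100 131 125 117  55  74 118 111  94]
 [110 127 129  85  99  83  58 100 111 110 120 120 129  54  82 105 104 117]
 [123 103 134  84 107  74  61  99 101 103 139 138 117  40 122 106 131 131]
 [127 124 104  92  82  70  44 135 138 112 140 132  96  37 119 106 137 134]
 [124 124 103  91  80  78  80 110 104 122 126 139  77  58 110 139 116 119]
 [123 132  77  94  90  53  91 118 105 127 120 123  62  94 110 124 128 129]
 [110 126  79  95 108  60  92 106 120 123 132 120  21  60 113 114 124 139]
 [124 125  73  97  96  72 104 124 123 138 135 128  34 108 105 120 123 134]
 [113 139  91 108  95  68 138 130 134 136 135  96  17 112 100 112 127 145]
 [116 119 106  77  83  51 106 130 136 135 138  92  71 114 112 147 128 130]
 [112 142  92  96  86  82 124 106 123 125 155  61  78  97 121 138 143 136]
 [146 130  84  92  62  95 123 115 124 126 138  47  74 110 123 137 136 132]
 [119 119  97  77  25 111 129 128 118 151 137  48 115 109 144 119 142 134]
 [128  83  80  92  48 116 118 129 131 129 126  13 124 114 114 142 110 124]
 [119 104  86  66  81 124 125 138 131 148  94  45 100 111 138 138 127 138]
 [141  79  97  65  74 138 129 158 119 142  66  97 113 119 127 142 131 135]]
at [452.2 120.5 182. ] jaw 1.9 w 32.4 F [-0.4 -1.1  0.7] q7 -0.12 t 37.9
(508.5, 16.4, 170, np.float64(78.29709851977863)) -> [-106.   53.   12.] -76.4 rows 8.9
(508.5, 16.4, 170, np.float64(-101.70290148022137)) -> [ 0.  0. -0.] -180.0 rows 21.0
```

Call:
servo_tool --series "0.5 -106 53 12 -38; 0.5 -106 53 12 -38; 0.5 -106 53 12 -38; 0.5 -106 53 12 -38; 0.5 -106 53 12 -38; 0.5 -106 53 12 -38"

```text
time_s: 38.5
eef_pos: [508.6, 14.9, 169.6]
tcp_rot: [-1.329, -2.845, 0.002]
wrist_force: [-0.7, -0.0, 0.0]
gripper_width: 42.2
```

```bash
python3 - <<'E'
from h import *
plan((508.5,16.4,170,78.3))
E
```

```text
at [508.6  14.9 169.6] jaw 39.9 w 42.2 F [-0.7 -0.   0. ] q7 0.81 t 38.5
(508.5, 16.4, 170, 78.3) -> [ 1.  1. -0.] -38.4 rows 4.5
```

Call:
servo_tool --series "0.5 1 1 0 -38.4; 0.5 1 1 0 -38.4; 0.5 1 1 0 -38.4; 0.5 1 1 0 -38.4; 0.5 1 1 0 -38.4; 0.5 1 1 40 -38.4; 0.5 1 1 70 -38.4; 0.5 1 1 79 -38.4"

```text
time_s: 39.3
eef_pos: [507.2, 17.6, 88.6]
tcp_rot: [-0.326, -3.12, 0.003]
wrist_force: [0.3, -0.9, 0.6]
gripper_width: 42.5
```

Call:
servo_tool --series "0.5 0 0 0 0; 1 0 0 0 0; 1 0 0 0 0; 1 0 0 0 0; 1 0 0 0 0; 1 0 0 0 0" --grip_force 60

```text
time_s: 39.9
eef_pos: [509.9, 17.9, 92.7]
tcp_rot: [0.321, 3.123, 0.001]
wrist_force: [-1.7, -3.0, 6.3]
gripper_width: 15.3
```

```bash
python3 - <<'E'
from h import *
plan((508.5,16.4,91,78.3)); print(robot.sense()['torque'])
E
```

```text
at [509.9  17.9  92.7] jaw 78.3 w 15.3 F [-1.7 -3.   6.3] q7 1.51 t 39.9
(508.5, 16.4, 91, 78.3) -> [ 1. -2.  2.] -0.0 rows 0.1
[-0.72984913  0.33296833 -0.01076232]
```

Gripped, 15 mm wide. Now I'll turn it clockwise.

Call:
servo_tool --series "1 0 0 0 8; 1 0 0 0 16; 1 0 0 0 24; 1 0 0 0 32; 1 0 0 0 40; 1 0 0 0 48; 1 0 0 0 56; 1 0 0 0 64"

```text
time_s: 40.7
eef_pos: [509.3, 17.2, 92.6]
tcp_rot: [1.936, 2.473, 0.001]
wrist_force: [-6.3, -9.1, 11.5]
gripper_width: 14.6
```

Call:
servo_tool --series "1 0 0 0 8; 1 0 0 0 16; 1 0 0 0 24; 1 0 0 0 32; 1 0 0 0 40; 1 0 0 0 48; 1 0 0 0 56; 1 0 0 0 64"

```text
time_s: 41.5
eef_pos: [508.4, 17.4, 92.5]
tcp_rot: [-2.952, -1.072, 0.0]
wrist_force: [-12.6, -7.2, 18.8]
gripper_width: 15.1
```

```bash
python3 - <<'E'
from h import *
plan(); print(robot.sense()['torque'])
E
```

```text
at [508.4  17.4  92.5] jaw -50.1 w 15.1 F [-12.6  -7.2  18.8] q7 -0.26 t 41.5
[-1.84087001  3.12798898  0.02622289]
```

Call:
servo_tool --series "1 0 0 -1 8; 1 0 0 -1 16; 1 0 0 -1 24; 1 0 0 -1 32; 1 0 0 -1 40; 1 0 0 -1 48; 1 0 0 -1 48; 1 0 0 -1 48"

```text
time_s: 42.3
eef_pos: [508.0, 18.0, 92.7]
tcp_rot: [-3.134, 0.212, 0.003]
wrist_force: [-8.8, -4.6, 2.7]
gripper_width: 14.9
```

```bash
python3 - <<'E'
from h import *
plan(); print(robot.sense()['torque'])
E
```

```text
at [508.   18.   92.7] jaw -97.7 w 14.9 F [-8.8 -4.6  2.7] q7 -0.94 t 42.3
[-1.15037864  2.02926768 -0.04987778]
```

Call:
servo_tool --series "1 0 0 0 8; 1 0 0 0 16; 1 0 0 0 24; 1 0 0 0 32; 1 0 0 0 40; 1 0 0 0 40; 1 0 0 0 40"

```text
time_s: 43.0
eef_pos: [508.2, 18.6, 92.8]
tcp_rot: [-2.872, 1.271, 0.003]
wrist_force: [-6.6, -1.5, 1.9]
gripper_width: 15.0
```

```bash
python3 - <<'E'
from h import *
plan(); print(robot.sense()['torque'])
d=snap('top')
E
```

```text
at [508.2  18.6  92.8] jaw -137.7 w 15.0 F [-6.6 -1.5  1.9] q7 -1.6 t 43.0
[-0.40294095  1.84124113 -0.11760543]
```

Call:
servo_tool --series "1 0 0 0 6; 1 0 0 0 12; 1 0 0 0 18; 1 0 0 0 24"

```text
time_s: 43.45
eef_pos: [508.5, 18.8, 92.8]
tcp_rot: [-2.542, 1.845, 0.003]
wrist_force: [-5.6, -1.4, 1.7]
gripper_width: 15.0
```

```bash
python3 - <<'E'
from h import *
plan(); s=robot.sense();print(s['torque'],s['tau'][6])
E
```

```text
at [508.5  18.8  92.8] jaw -161.9 w 15.0 F [-5.6 -1.4  1.7] q7 -2.02 t 43.5
[-0.07674011  1.36094015  0.26859491] 3.160145580768585
```

Call:
servo_tool --series "0.5 0 0 0 0; 0.5 0 0 0 0; 0.5 0 0 0 0; 0.5 0 0 0 0; 0.5 0 0 -40 0; 0.5 0 0 -90 0; 0.5 0 0 -130 0; 0.5 0 0 -150 0"

```text
time_s: 44.25
eef_pos: [510.2, 17.3, 245.3]
tcp_rot: [-2.544, 1.838, -0.003]
wrist_force: [0.4, 0.8, -0.6]
gripper_width: 42.9
```

```bash
python3 - <<'E'
from h import *
plan((480,250,250,-100))
E
```

```text
at [510.2  17.3 245.3] jaw -161.7 w 42.9 F [ 0.4  0.8 -0.6] q7 -2.5 t 44.2
(480, 250, 250, -100) -> [-230.  -44.   -4.] -61.7 rows 7.2
```

The z-moment while turning was 0.27 N m, which matches the ratchet slipping at 0.25. I'll back off and check.

Call:
servo_tool --series "0.5 -230 -44 -4 -61.7; 0.5 -230 -44 -4 -61.7; 0.5 -230 -44 -4 -61.7; 0.5 -230 -44 -4 -61.7; 0.5 -230 -44 -4 -61.7; 0.5 -230 -44 -4 -61.7; 0.5 -230 -44 -4 -61.7; 0.5 -230 -44 -4 -61.7"

```text
time_s: 45.05
eef_pos: [478.7, 250.4, 246.5]
tcp_rot: [-3.13, 0.267, 0.0]
wrist_force: [0.8, -0.3, 0.7]
gripper_width: 42.8
```

```bash
python3 - <<'E'
from h import *
plan()
d=snap('top');s=snap('side')
cv2.imwrite('pics/p13.png',np.vstack([cv2.resize(d['img'][90:300,140:470],None,fx=1.5,fy=1.5),cv2.resize(s['img'][110:360,130:460],None,fx=1.5,fy=1.5)[:280]])[:,:,::-1])
E
```

```text
at [478.7 250.4 246.5] jaw -99.7 w 42.8 F [ 0.8 -0.3  0.7] q7 -2.0 t 45.0
```

View pics/p13.png

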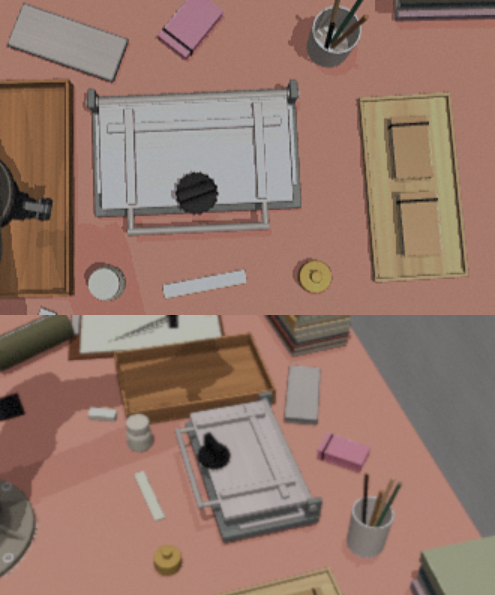

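The platen is shut and the cap bar stands at about -74°, which matches the 240° turn. That puts the slip at about 1.4 rad. The tray books are flat and the bystanders haven't moved. Handing in.

```bash
python3 -c "
from plant import robot
print(robot.close_job())"
```

```text
the job is handed in; nothing more can be done
None
```

The job is done and handed in at about 45 s. The hand-in gives no verdict, so these are my own checks.

- **Press opened:** I lifted the platen by its bar to the open stop, and it stayed open.
- **Dry books:** both went into the tray. They lie end to end and looked flat in the last picture.
- **Fresh books:** all three are on the bed. The middle one was knocked about 10° askew after I put it down. It still measured flat, with its centre about 18 mm and 25 mm off the bed centre, well inside the limits, so I left it. The platen has hidden the fresh books since it was shut, so I could not look at them again.
- **Platen shut:** the bar came back to the height it had at the start, within a millimetre.
- **Clamp:** I turned the cap clockwise by 240° in one grip. The torque read 0.27 N m while turning, near the ratchet's 0.25. In the final picture the cap bar stood at the angle a 240° turn should give. That implies about 1.4 rad of slip, above the 0.35 needed and well under a full turn.
- **Other things:** in the final pictures the items on the table look unmoved, the pink look-alike included, and the gripper is clear of everything.

One reading stood out: the wrist force briefly reached 40 N while I was gripping the second dry book. That is below the 120 N wrist limit, and the book came up normally.

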